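# Mark the depth of a mould socket with a collared depth gauge

## Task

Take the depth gauge out of its wooden stand, lower it into the mould's round blind socket and, holding its grip, press it down until the rod has bottomed out, with about 12 N. Then slide its brass stop collar down until it is pressed on the mould's face with about 10 N, so that it marks the depth, and leave the gauge standing there bottomed out, collar on the face. The casting marks easily: never press on it with more than 25 N or drop the gauge in, and leave the other things on the bench where they are.

Things in the scene. Friction and masses are not known exactly. Their poses are not given: they have to be found in the camera images.
- grip_center (a point): centre of the gauge's wooden grip (upright cylinder 20 mm in diameter, 28 mm tall); loose gauge of about 0.21 kg in all, 120 mm long. The grip is its top 28 mm; below it a plain steel rod 12 mm in diameter runs down to the tip, 106 mm below this point. z points up along the rod. It starts upright in the stand's hole
- rod_tip (a point): centre of the flat lower end of the gauge's rod
- collar: brass stop collar on the gauge's rod: disc 36 mm in diameter, 14 mm thick; origin at the centre of its underside, z up. Slides along the rod with about 4 N of friction and stays put; its top starts 1 to 6 mm below the grip (so hold the grip by its upper half). Bottomed out, it has 8 to 27 mm to go. Push it by fingertips on its top either side of the grip, or hold it low by its rim
- mould: fixed mould: white casting block faced with a dark metal plate, 90 (x) by 120 (y) by 80 mm tall, origin at the centre of its underside, z up; its flat top face is 80 mm up. The top has a round socket at y = +22 mm and, at y = -30 mm, a square recess, 25 mm wide and 12 mm deep, which is not used
- socket_mouth (a point): centre of the mouth of the mould's round socket, level with the top face: 13.5 mm in diameter with a 3 mm chamfer, a bright metal rim round it; blind, its depth is 50 to 64 mm, differently each time, and has to be felt
- stand: fixed wooden stand, 64 x 64 x 50 mm tall, origin at the centre of its underside, with a vertical hole 14 mm in diameter and 40 mm deep in its middle, in which the gauge stands at the start
- thermometer: bystander, not to be moved: glass thermometer with a red cap, 137 mm long and 12 mm thick, lying along x; origin at its underside
- spatula: bystander, not to be moved: spatula with a wooden handle, lying; origin at its underside
- brush: bystander, not to be moved: flat brush, lying; origin at its underside
- mixing_cup: bystander, not to be moved: white cup, 70 mm wide and 85 mm tall; origin at its underside
- resin_jar: bystander, not to be moved: amber jar with a black lid, 76 mm wide and 110 mm tall; origin at its underside
- weight: bystander, not to be moved: dark steel cylinder, 50 mm wide and 40 mm tall; origin at its underside
- ornament_strip: bystander, not to be moved: green ornamental tile, 60 x 200 x 12 mm; origin at its underside
Not all that is in view belongs to the job. What is shaped like the part that bears grip_center but green is not meant. Leave any purple look-alike of the mould alone.

How it is judged (in metres and radians):
On the way, in this order (a step that is already met when the one before it is completed fails the run):
1. standing in the socket, the rod is pressed on its floor with at least 8 N while the collar is still 3 mm or more off the mould's face (z of rod_tip in the frame of mould below 0.0315 m and horizontal distance between rod_tip and socket_mouth below 0.006 m and contact force between gauge and mould above 8 N and z of collar in the frame of mould above 0.083 m and angle between rod_tip's own z axis and vertical below 0.06 rad), for 0.2 s.
2. the collar is pressed on the mould's face with at least 4 N, the rod still down in the socket (z of rod_tip in the frame of mould below 0.0315 m and horizontal distance between rod_tip and socket_mouth below 0.006 m and z of collar in the frame of mould below 0.082 m and contact force between collar and mould above 4 N), for 0.2 s.
At the end, for the whole second after the job is handed in: The gauge stands at rest in the round socket, within 0.09 rad of upright, its tip at least 48.5 mm below the mould's face (the socket is 50 mm deep or more) and the collar's underside within 2 mm of the face (z of rod_tip in the frame of mould below 0.0315 m and horizontal distance between rod_tip and socket_mouth below 0.006 m and z of collar in the frame of mould below 0.082 m and angle between rod_tip's own z axis and vertical below 0.09 rad and linear speed of gauge below 0.01 m/s); the robot touches nothing.
It fails at once if the gauge (rod or collar) presses or hits the mould with more than 25 N (contact force between gauge and mould above 25 N).
It fails at once if another thing on the bench is moved by more than 25 mm (distance of any of thermometer, spatula, brush, mixing_cup, resin_jar, weight, ornament_strip from where it was at the start of the episode above 0.025 m).
It also fails if it takes over 72 s, if anything falls off the work surface, if the arm or the gripper's body presses on something with over 40 N, if the wrist force passes 120 N, or if a joint passes its speed limit or range.

## Robot

A 6-joint arm with a two-finger parallel gripper is mounted at the origin on the work surface. World frame = base frame: x ahead of the robot, y to its left, z up, the work surface at z = 0. Lengths are in mm, angles in rad, forces in N, time in s.
With the tool pointing down it reaches from about 300 to 750 mm from the base axis. Payload 8.5 kg.
Tool frame: the origin (TCP) lies at the very end of the fingers, on their centre line; the grasp point (between the pads) lies 19 mm behind it (pinch_z is the distance from the TCP to the grasp point, in mm); z points along the fingers, y is the direction in which the jaws open and shut (so a half turn about z gives the same grasp; the last joint's range is limited). The gripper opens to 85 mm and grips with 20 to 120 N. Pads are 22 mm wide; open, the fingers measure 114 mm over their backs; the gripper's body (76 mm by 85 mm) begins 54 mm behind the grasp point. The pads swing forward as they close: fully open they stand 13 mm farther back than shut.
Start: joints at [1.024, 0.381, 1.297, -0, 1.464, -0.215], TCP at [179.151, 519.986, 231.322] pointing down, gripper open.
Joint ranges: [-3.11, 3.11], [-0.89, 2.33], [0.22, 2.48], [-1.42, 4.56], [0.17, 2.85], [-2.88, 2.88]. Speed limits (rad/s): [2.39, 2.39, 3.14, 3.14, 3.14, 3.14].

## Interface

Orientations are given as a rotation vector (axis times angle).
In Python, from station import get_obs, get_image, camera_info, finish_job, pinch_z gives the robot as it stands. The module is installed in compiled form; this text tells all that it offers.
- The arm moves only by the tool carry_out, never from a script. Its argument "plan" is a list of rows, each a list of 4 numbers: the shift along the tool's x, y, z in mm, then the turn about the tool's z in degrees. In form: [[tx, ty, tz, spin], ...]. A call has 1 to 5 rows; each row shifts and turns the commanded pose from where the row before left it, along the tool's axes as they then stand; what a row does not reach is not made up. A row lasts 1/8 s, in which the tool goes at most 62.5 mm and 10.7 degrees, less where a joint would pass 70% of its speed; a pose out of reach is approached as far as the arm can. A call with a gripper value outside its range is refused whole. "grip" is the closure, from -1 (fully open) to 1 (shut), so that 0 is half open, set as the call begins (left out, the last holds). The fingers move at their own pace and stop on an object; "newtons" is the grip in N (left out, the last holds). Time passes only in rows, so rows that do not move let the fingers close. It gives the time, the measured TCP pose, the force and the opening at its end, in the units of the state.
- get_obs(): the state, without advancing time (a new reading comes with each control period).
- get_image(name): name is "side" or "top"; returns the picture (384x512x3 uint8, red, green, blue); there is no depth.
- camera_info(name): a dict with "fovy" (degrees; the focal length in pixels is half the picture's height over the tangent of half this angle, whatever the lens; pixels are square), "cx", "cy" (the principal point, pixels), "R" (3x3) and "t" (3): a world point X has camera coordinates R X + t. Camera axes: x right, y down, z forward; pixel columns grow to the right and rows downward; lengths in mm; the calibration is good to about 2 mm. A picture is of the moment at which its call begins. camera_info takes no time and is no camera call.
- finish_job(): hands the job in, once; it reports no verdict.
The state is a dict: "time": time; "joints": joint angles; "dq": joint speeds; "joint_torque": joint torques, N m; "tcp_pos": TCP position; "ee_rot": TCP orientation; "force": force on the tool from outside, world axes, zero at the start; "wrist_torque": the same for the moment, N m; "opening": finger opening in mm.
Only numpy, scipy, OpenCV 4.12 (cv2) and the standard library are available. Lean on these libraries where they do the work, as an engineer would, in place of code of your own. Each camera call takes 0.05 s, during which the arm holds its last target.

## Working session

There is one attempt and no reset: what is moved stays moved. The work goes in short steps, Python scripts to look and compute and a tool call to move; the robot and the scene stay as the last step left them, time stands still between calls to the robot, and variables do not carry over. Pictures are saved under pics/ and viewed, and the job is handed in when it is done.

Besides the shell and the picture viewer there is one more tool, called as name(argument=value, ...) on one line, values as JSON. carry_out: Moves the arm, as the interface text tells. Its arguments: {"type":"object","properties":{"plan":{"type":"array"},"grip":{"type":"number"},"newtons":{"type":"number"}},"required":["plan"]}

```bash
mkdir -p pics; python3 - <<'E'
from station import *
import cv2
print(get_obs(),pinch_z)
for n in("side","top"):
    cv2.imwrite(f"pics/{n}0.png",get_image(n)[:,:,::-1]); print(n,camera_info(n))
E
```

```text
{'time': 0.0, 'joints': array([ 1.02364953e+00,  3.81192147e-01,  1.29827588e+00, -3.57316085e-07,
        1.46358643e+00, -2.15298312e-01]), 'dq': array([ 0.00045628,  0.00168912,  0.00018169,  0.00091174,  0.00033521,
       -0.00145169]), 'joint_torque': array([ 2.15295649e-04, -4.48452258e+01, -2.31282932e+01, -1.32714995e-04,
        4.67036283e-03, -7.00117980e-06]), 'tcp_pos': array([179.02875449, 519.73338099, 230.70874565]), 'ee_rot': array([-5.18787895e-01, -3.09790963e+00,  2.13118605e-03]), 'force': array([0.86965202, 0.26194349, 0.41466594]), 'wrist_torque': array([ 0.04291557,  0.01785904, -0.00035781]), 'opening': 85.58148105254} 18.700000000000003
side {'fovy': 55.10791627134992, 'cx': 257.25449680016277, 'cy': 189.6372036635461, 'R': array([[ 0.73423686, -0.67876913, -0.01298862],
       [-0.48677209, -0.51302117, -0.70700935],
       [ 0.47323268,  0.52543482, -0.70708492]]), 't': array([-419.63472048,  333.76980379,  680.57126499])}
top {'fovy': 56.839978881650644, 'cx': 260.0549528103656, 'cy': 187.03485787895184, 'R': array([[-0.0010625 , -0.99992578, -0.01213671],
       [-0.99622628,  0.00211172, -0.08676825],
       [ 0.08678744,  0.01199872, -0.99615459]]), 't': array([   9.08767939,  554.57026978, 1082.29695668])}
```

View pics/side0.png

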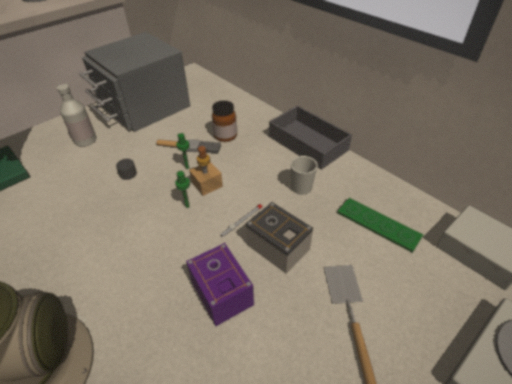

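View pics/top0.png

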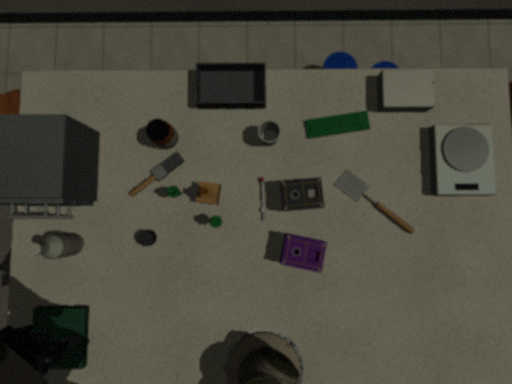

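The side view shows the gauge with its wooden grip at about (204,158), standing in the stand. There are green look-alikes at (183,145) and (183,185). The dark-plated mould is at (279,235), with its purple look-alike at (220,283). I'll enlarge these to confirm.

```bash
python3 - <<'E'
import cv2,numpy as np
s=cv2.imread("pics/side0.png");t=cv2.imread("pics/top0.png")
a=cv2.resize(s[130:280,160:320],None,fx=5,fy=4*1.25,interpolation=cv2.INTER_CUBIC)[:600*2]
cv2.imwrite("pics/c_side.png",cv2.convertScaleAbs(cv2.resize(s[130:280,155:325],None,fx=4,fy=4,interpolation=cv2.INTER_CUBIC),alpha=1.5))
cv2.imwrite("pics/c_top.png",cv2.convertScaleAbs(cv2.resize(t[165:275,150:340],None,fx=4,fy=4,interpolation=cv2.INTER_CUBIC),alpha=2))
E
```

```text
(no output)
```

View pics/c_side.png

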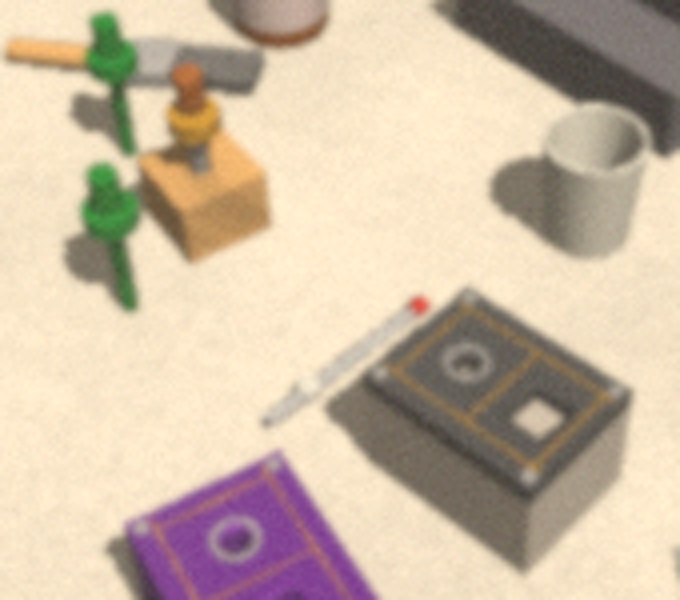

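View pics/c_top.png

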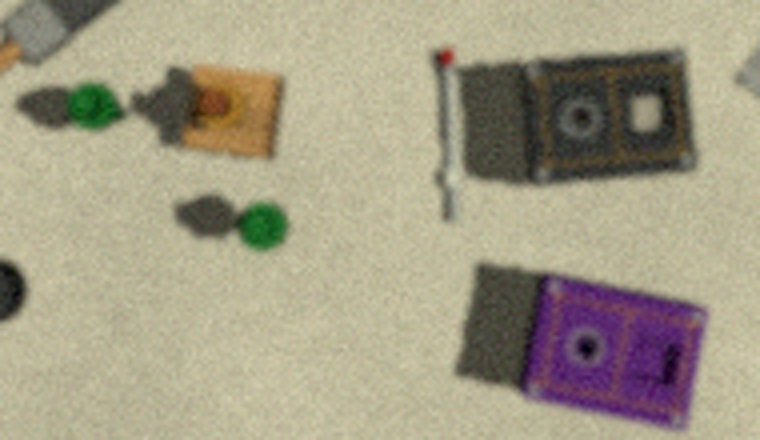

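The crops settle it. The one wooden-gripped gauge is in the stand: side ≈(202,151), top ≈(203,191). The green ones are free-standing decoys. The dark mould's round socket is at side ≈(272,221) and top ≈(295,194).

```bash
cat > h.py <<'E'
import cv2,numpy as np
from station import *
def cam(n):
    c=camera_info(n);f=192/np.tan(np.radians(c['fovy']/2));return c,f
def ray(n,p):
    c,f=cam(n);R=np.array(c['R']);t=np.array(c['t'])
    d=R.T@np.array([(p[0]-c['cx'])/f,(p[1]-c['cy'])/f,1]);return -R.T@t,d/np.linalg.norm(d)
def plane(n,p,z):
    o,d=ray(n,p);return o+d*(z-o[2])/d[2]
def tri(ps,pt):
    o1,d1=ray('side',ps);o2,d2=ray('top',pt)
    s=np.linalg.lstsq(np.c_[d1,-d2],o2-o1,rcond=None)[0]
    a,b=o1+s[0]*d1,o2+s[1]*d2;return (a+b)/2,np.linalg.norm(a-b)
def proj(n,X):
    c,f=cam(n);q=np.array(c['R'])@X+np.array(c['t']);return q[:2]/q[2]*f+[c['cx'],c['cy']]
E
python3 - <<'E'
from h import *
for n,(x0,y0,x1,y1) in dict(side=(192,140,214,180),top=(192,180,222,206)).items():
    im=cv2.imread(f"pics/{n}0.png");hsv=cv2.cvtColor(im,cv2.COLOR_BGR2HSV)
    print(n)
    if n=='side':
        print(hsv[142:176,202].tolist())
    else: print(hsv[191,192:222].tolist())
# socket rings: edges
for n,(x,y) in dict(side=(272,221),top=(295,194)).items():
    g=cv2.cvtColor(cv2.imread(f"pics/{n}0.png"),cv2.COLOR_BGR2GRAY)
    print(g[y-9:y+10,x-9:x+10])
print(plane('side',(271.75,220.75),80),plane('top',(295.25,194.25),80),tri((271.75,220.75),(295.25,194.25)))
print(tri((201.5,150.5),(203,190.5)))
E
```

```text
side
[[15, 38, 94], [18, 36, 86], [14, 42, 92], [12, 82, 100], [10, 131, 119], [12, 158, 124], [12, 161, 127], [12, 162, 126], [11, 163, 117], [13, 161, 106], [12, 164, 101], [13, 175, 93], [13, 162, 93], [12, 148, 95], [13, 156, 93], [14, 157, 91], [17, 168, 103], [18, 181, 127], [19, 184, 143], [19, 181, 135], [18, 176, 120], [18, 171, 109], [19, 164, 109], [18, 146, 103], [18, 122, 86], [15, 85, 72], [16, 70, 69], [18, 79, 71], [14, 87, 79], [17, 111, 94], [16, 117, 111], [16, 122, 130], [16, 132, 141], [16, 131, 150]]
top
[[10, 41, 37], [30, 30, 34], [20, 41, 37], [24, 82, 31], [20, 56, 41], [16, 123, 31], [17, 145, 37], [17, 184, 36], [11, 178, 53], [14, 217, 54], [10, 174, 63], [10, 193, 58], [10, 167, 64], [11, 171, 58], [15, 214, 50], [16, 187, 56], [19, 176, 74], [20, 205, 72], [21, 185, 73], [18, 167, 75], [17, 150, 80], [18, 136, 90], [17, 145, 81], [16, 144, 85], [17, 135, 87], [16, 152, 77], [18, 137, 69], [20, 108, 59], [20, 76, 77], [25, 47, 92]]
[[71 73 76 81 74 68 64 64 63 66 67 63 62 69 68 72 72 74 77]
 [73 77 76 71 70 65 64 66 59 65 66 66 63 63 64 65 67 71 77]
 [76
[... 1709 characters left out ...]
27 37 43 35 37 28 25 29 32]
 [30 26 29 27 38 49 49 47 40 37 40 43 43 37 28 19 28 35 31]
 [33 33 26 26 27 34 45 47 43 43 50 44 35 29 25 26 26 29 29]
 [34 35 24 23 24 34 32 35 37 41 34 34 34 30 21 23 31 27 31]
 [34 33 28 20 28 25 23 25 27 31 28 32 33 26 29 24 27 29 32]
 [33 32 28 25 26 30 28 22 30 23 27 24 26 24 23 25 27 32 35]
 [34 36 27 29 31 24 27 23 24 24 30 22 32 26 29 25 29 29 31]
 [33 23 28 22 27 26 28 24 24 30 32 32 31 26 30 27 29 29 33]]
[528.03545782 -96.35166247  80.        ] [528.12104964 -96.33852417  80.        ] (array([528.10247647, -96.32629145,  79.92988162]), np.float64(0.05888139707318046))
(array([536.67425906, 169.54793305, 120.69841181]), np.float64(0.15283200101290045))
```

```bash
python3 - <<'E'
from h import *
P={}
for n,(x0,y0,x1,y1) in dict(side=(190,140,226,196),top=(186,178,224,206)).items():
    hsv=cv2.cvtColor(cv2.imread(f"pics/{n}0.png"),cv2.COLOR_BGR2HSV)[y0:y1,x0:x1].astype(int)
    H,S,V=hsv[...,0],hsv[...,1],hsv[...,2]
    m=((H<=14)&(S>125)&(V>45)).astype(np.uint8)
    k,l,st,c=cv2.connectedComponentsWithStats(m)
    i=1+np.argmax(st[1:,4]);print(n,st[i],c[i]+[x0,y0]);P[n]=c[i]+[x0,y0]
    # stand mask
    m=((H>=14)&(H<=19)&(S>100)&(V>62)).astype(np.uint8);k,l,st,c=cv2.connectedComponentsWithStats(m)
    i=1+np.argmax(st[1:,4]);ct=cv2.findContours((l==i).astype(np.uint8),0,2)[0][0]
    print(' stand',st[i],[ (p+[x0,y0]).tolist() for p in cv2.approxPolyDP(cv2.convexHull(ct),2,True)[:,0]], cv2.minAreaRect(ct))
print('grip tri',tri(P['side'],P['top']))
G=np.array([536.7,169.5,0])
for z in (130,116,102,50): print(z,proj('side',G+[0,0,z]),proj('top',G+[0,0,z]))
# ring
for n,(x,y,th) in dict(side=(272,221,79),top=(295,194,35)).items():
    g=cv2.GaussianBlur(cv2.cvtColor(cv2.imread(f"pics/{n}0.png"),cv2.COLOR_BGR2GRAY),(3,3),0)[y-8:y+9,x-8:x+9]
    m=(g>th).astype(np.uint8);k,l,st,c=cv2.connectedComponentsWithStats(m)
    i=max(range(1,k),key=lambda j:st[j,4]);ct=cv2.findContours((l==i).astype(np.uint8),0,2)[0][0]
    e=cv2.fitEllipse(ct);p=np.array(e[0])+[x-8,y-8];P[n]=p;print(n,e,p,plane(n,p,80))
print('sock',tri(P['side'],P['top']))
# mould yaw from corner screws (crop px)
A=[(533,68),(677,57),(688,160),(541,176)]
A=[plane('top',(x/4+150,y/4+165),80) for x,y in A];print(np.round(A,1))
A=[(470,297),(618,390),(530,477),(380,373)]
A=[plane('side',(x/4+155,y/4+130),80) for x,y in A];print(np.round(A,1))
E
```

```text
side [ 8  6  8 12 65] [201.8        151.36923077]
 stand [  0  13  32  42 760] [[206, 153], [220, 173], [221, 185], [203, 194], [192, 181], [190, 169], [197, 157]] ((14.230768203735352, 34.346153259277344), (37.4422607421875, 27.735008239746094), 56.30992889404297)
top [14  9  7  7 32] [202.8125 190.125 ]
 stand [ 10   3  24  23 338] [[219, 184], [216, 203], [196, 200], [200, 181]] ((21.569869995117188, 14.475982666015625), (21.476600646972656, 20.749704360961914), 7.594643592834473)
grip tri (array([538.04429713, 170.89266221, 116.30851292]), np.float64(0.03894673048051356))
130 [201.0479196  147.63361422] [202.46407543 190.21424664]
116 [201.70989623 151.94346889] [203.31447442 190.59505488]
102 [202.35809865 156.1636455 ] [204.14182904 190.96554387]
50 [204.65201583 171.09838687] [207.02797694 192.25795945]
side ((7.144315242767334, 7.065009593963623), (9.259193420410156, 11.956677436828613), 92.92208099365234) [271.14431524 220.06500959] [528.44868744 -93.98825002  80.        ]
top ((7.596552848815918, 8.305124282836914), (9.628483772277832, 9.957725524902344), 40.29854202270508) [294.59655285 194.30512428] [527.96161619 -94.4103042   80.        ]
sock (array([527.9618804 , -94.38657382,  80.72354155]), np.float64(0.12223043707633609))
[[ 564.5  -61.2   80. ]
 [ 572.5 -167.7   80. ]
 [ 496.3 -174.6   80. ]
 [ 484.7  -66.5   80. ]]
[[ 564.4  -61.6   80. ]
 [ 574.8 -167.1   80. ]
 [ 497.7 -174.4   80. ]
 [ 487.8  -68.3   80. ]]
```

```bash
cat >> h.py <<'E'
from scipy.spatial.transform import Rotation as Ro
def delta(X):
    o=get_obs();R=Ro.from_rotvec(o['ee_rot']).as_matrix()
    print('t',round(o['time'],2),'tcp',np.round(o['tcp_pos'],1),'F',np.round(o['force'],1),'T',np.round(o['wrist_torque'],2),'open',round(o['opening'],1),'tilt',np.round(R[:,2],4),'y',np.round(R[:,1],3))
    print('tool delta',np.round(R.T@(np.array(X)-o['tcp_pos']),1))
E
python3 -c "
from h import *
delta([537.5,170,170])"
```

```text
t 0.1 tcp [179.  519.8 230.8] F [-0.6 -0.3  0.4] T [ 0.01 -0.03  0.04] open 85.9 tilt [-7.0e-04 -1.1e-03 -1.0e+00] y [ 0.326  0.945 -0.001]
tool delta [-452.9 -213.8   60.9]
```

carry_out(plan=[[-45,-21,0,0],[-45,-21,0,0],[-45,-21,0,0],[-45,-21,0,0],[-45,-21,0,0]], grip=-0.3, newtons=40)

```text
time: 0.72
tcp_pos: [358.5, 346.1, 231.1]
ee_rot: [-0.519, -3.098, 0.001]
force: [0.7, 0.2, -0.3]
opening: 55.1
```

carry_out(plan=[[-45,-21,0,0],[-45,-21,0,0],[-45,-21,0,0],[-45,-21,0,0],[-45,-21,20,0]])

```text
time: 1.35
tcp_pos: [537.8, 173.6, 212.0]
ee_rot: [0.518, 3.096, 0.001]
force: [0.1, 1.5, -0.6]
opening: 55.7
```

```bash
python3 -c "
from h import *
delta([537.5,170,170])"
```

```text
t 1.35 tcp [537.8 173.6 212. ] F [ 0.1  1.5 -0.6] T [0.04 0.01 0.07] open 55.7 tilt [ 2.6e-03  4.0e-04 -1.0e+00] y [0.326 0.945 0.001]
tool delta [-0.8 -3.6 42. ]
```

carry_out(plan=[[-1,-3.5,30,0],[0,0,30,0],[0,0,0,0]])

```text
time: 1.72
tcp_pos: [534.9, 171.0, 149.4]
ee_rot: [-0.518, -3.094, 0.002]
force: [-0.5, -0.0, 0.7]
opening: 55.2
```

```bash
python3 -c "
from h import *
delta([537.5,170,109])
for n,(x0,y0,x1,y1) in dict(side=(150,80,270,200),top=(150,140,270,240)).items():
    im=get_image(n)[:,:,::-1]; cv2.imwrite(f'pics/{n}1.png',im)
    cv2.imwrite(f'pics/{n}1c.png',cv2.convertScaleAbs(cv2.resize(im[y0:y1,x0:x1],None,fx=5,fy=5,interpolation=2),alpha=1.6))"
```

```text
t 1.73 tcp [534.9 171.  149.4] F [-0.5 -0.   0.7] T [-0.01  0.01  0.01] open 55.2 tilt [-5.1e-03 -5.0e-04 -1.0e+00] y [ 0.326  0.945 -0.002]
tool delta [-2.9  0.  40.4]
```

View pics/side1c.png

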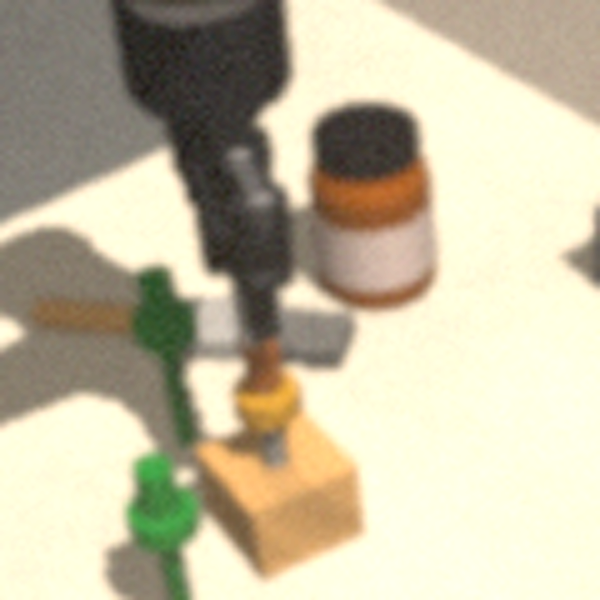

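View pics/top1c.png

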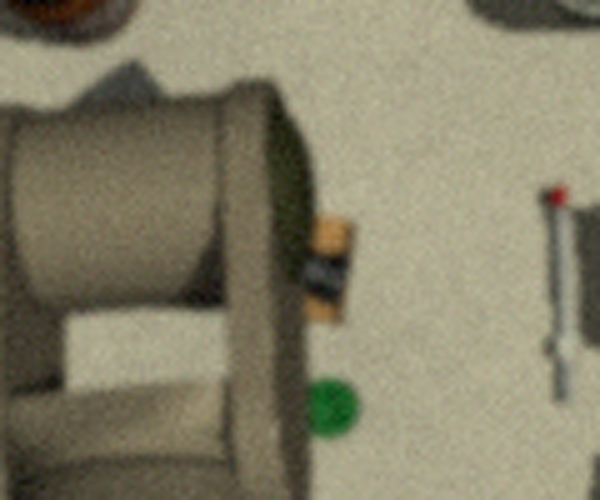

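The fingers straddle the grip: side crop finger ≈(262,320), just above the grip ≈(263,360). The collar is still clear below. I'm descending to straddle the upper half.

carry_out(plan=[[-1,0,15,0],[0,0,15,0],[0,0,9,0],[0,0,0,0],[0,0,0,0]])

```text
time: 2.45
tcp_pos: [537.2, 170.9, 112.6]
ee_rot: [0.519, 3.098, 0.0]
force: [-0.0, 0.3, -0.0]
opening: 55.5
```

```bash
python3 -c "
from h import *
delta([537.5,170,109])"
```

```text
t 2.45 tcp [537.2 170.9 112.6] F [-0.   0.3 -0. ] T [-0.    0.06  0.  ] open 55.5 tilt [ 6.e-04  1.e-04 -1.e+00] y [0.326 0.945 0.   ]
tool delta [-0.6 -0.8  3.6]
```

carry_out(plan=[[0,-1,3,0],[0,0,0,0],[0,0,0,0],[0,0,0,0],[0,0,0,0]], grip=0.3)

```text
time: 3.08
tcp_pos: [536.7, 170.0, 109.4]
ee_rot: [0.519, 3.098, 0.0]
force: [0.0, 0.3, -0.0]
opening: 29.9
```

carry_out(plan=[[0,0,0,0],[0,0,0,0],[0,0,0,0],[0,0,0,0]], grip=0.7, newtons=40)

```text
time: 3.58
tcp_pos: [536.7, 169.9, 109.5]
ee_rot: [0.519, 3.098, 0.0]
force: [-0.1, -0.3, 3.7]
opening: 18.5
```

```bash
python3 -c "
from h import *
delta([537.5,170,109])"
```

```text
t 3.58 tcp [536.7 169.9 109.5] F [-0.1 -0.3  3.7] T [-0.08  0.04  0.01] open 18.5 tilt [ 4.e-04 -0.e+00 -1.e+00] y [0.326 0.945 0.   ]
tool delta [-0.7  0.3  0.5]
```

carry_out(plan=[[0,0,-5,0],[0,0,-10,0],[0,0,-15,0],[0,0,0,0]], newtons=60)

```text
time: 4.08
tcp_pos: [537.2, 170.0, 140.9]
ee_rot: [0.518, 3.096, 0.001]
force: [0.5, 0.3, -2.8]
opening: 17.7
```

carry_out(plan=[[0,0,-20,0],[0,0,-25,0],[0,0,-25,0],[0,0,0,0],[0,0,0,0]])

```text
time: 4.7
tcp_pos: [536.1, 169.9, 208.1]
ee_rot: [-0.519, -3.097, 0.001]
force: [-0.1, 0.8, -2.9]
opening: 17.7
```

```bash
python3 -c "
from h import *
delta([528.2,-94.6,230])
for n,(x0,y0,x1,y1) in dict(side=(130,40,280,200)).items():
    im=get_image(n)[:,:,::-1]; cv2.imwrite(f'pics/{n}2.png',im)
    cv2.imwrite(f'pics/{n}2c.png',cv2.convertScaleAbs(cv2.resize(im[y0:y1,x0:x1],None,fx=3.7,fy=3.7,interpolation=2),alpha=1.6))"
```

```text
t 4.7 tcp [536.1 169.9 208.1] F [-0.1  0.8 -2.9] T [-0.01 -0.02  0.02] open 17.7 tilt [-1.9e-03 -2.0e-04 -1.0e+00] y [ 0.326  0.945 -0.001]
tool delta [ -78.6 -252.6  -21.9]
```

View pics/side2c.png

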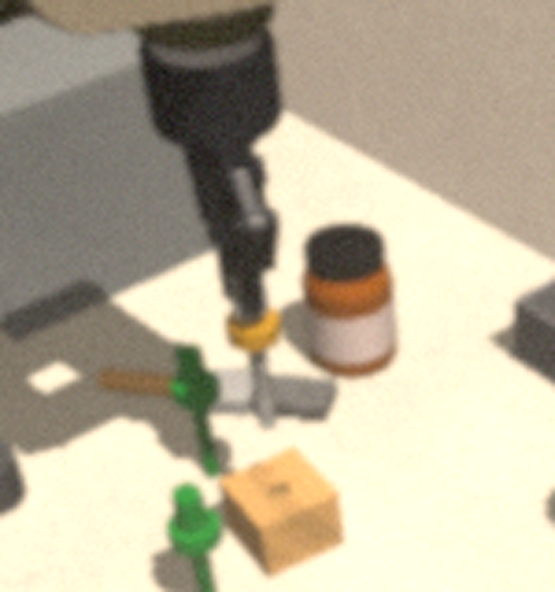

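The gauge is held upright. The collar is at crop ≈(253,328), the tip at ≈(267,420), and the emptied hole is at ≈(279,488). I'll carry it to just above the socket.

carry_out(plan=[[-12,-40,-10,0],[-16,-50,0,0],[-16,-50,0,0],[-16,-50,0,0],[-12,-40,0,0]])

```text
time: 5.38
tcp_pos: [529.2, -72.8, 218.2]
ee_rot: [-0.52, -3.096, -0.0]
force: [1.2, 0.5, -1.0]
opening: 17.8
```

carry_out(plan=[[-6,-22,0,0],[0,0,0,0],[0,0,0,0],[0,0,0,0]])

```text
time: 5.88
tcp_pos: [528.3, -92.7, 219.1]
ee_rot: [-0.517, -3.098, -0.0]
force: [-0.3, 0.2, -2.3]
opening: 17.9
```

```bash
python3 -c "
from h import *
delta([528.2,-94.6,200])
for z in(118.7,104):print(proj('side',np.r_[get_obs()['tcp_pos'][:2],z]),proj('top',np.r_[get_obs()['tcp_pos'][:2],z]))
for n,(x0,y0,x1,y1) in dict(side=(215,150,335,270),top=(235,140,355,240)).items():
    im=get_image(n)[:,:,::-1]; cv2.imwrite(f'pics/{n}3.png',im)
    cv2.imwrite(f'pics/{n}3c.png',cv2.convertScaleAbs(cv2.resize(im[y0:y1,x0:x1],None,fx=5,fy=5,interpolation=2),alpha=1.6))"
```

```text
t 5.88 tcp [528.3 -92.7 219.1] F [-0.3  0.2 -2.3] T [ 0.03 -0.02 -0.02] open 17.9 tilt [-4.e-04  3.e-04 -1.e+00] y [0.324 0.946 0.   ]
tool delta [-0.6 -1.8 19.1]
[270.90968568 208.20523045] [295.14719308 193.29923732]
[270.82101468 212.69784065] [294.70693621 193.65179034]
```

View pics/side3c.png

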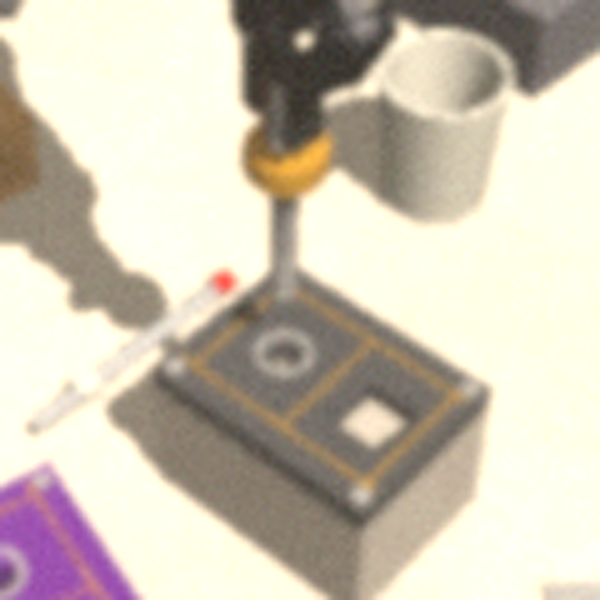

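View pics/top3c.png

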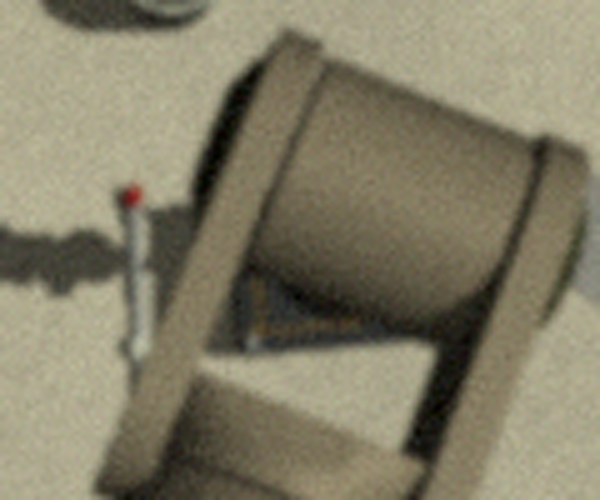

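```bash
python3 -c "
from h import *
g=cv2.cvtColor(cv2.imread('pics/side3.png'),cv2.COLOR_BGR2GRAY)
for r in range(190,211,2): print(r,g[r,262:284])
T=get_obs()['tcp_pos'];print(T)
for z in (119,130,140,145,150):print(z,proj('side',np.r_[T[:2],z]), proj('side',np.r_[T[0]+1,T[1],z])-proj('side',np.r_[T[:2],z]))
print(proj('side',np.r_[528.2,-94.6,80]))
h=cv2.cvtColor(cv2.imread('pics/side3.png'),cv2.COLOR_BGR2HSV)[:,:,:].astype(int)
m=((h[...,0]>15)&(h[...,0]<24)&(h[...,1]>130));m[:,:255]=0;m[:,295:]=0;m[:168]=0;m[195:]=0
ys,xs=np.nonzero(m);print(xs.min(),xs.max(),xs.mean(),ys.min(),ys.max())
"
```

```text
190 [174 172 172 173 170 163 137 102  67  65  66  81 105 141 166 171 171 170
 170 169 169 170]
192 [174 173 172 172 171 163 144 106  72  70  80  92 119 148 166 173 171 172
 171 170 171 171]
194 [172 171 173 170 172 166 143 106  77  79  88 103 134 158 174 173 171 171
 175 173 171 171]
196 [173 174 175 174 172 164 146 106  83  84  91 107 130 158 171 173 170 171
 174 170 172 174]
198 [171 174 172 173 170 166 145 108  84  88  92 106 131 156 168 168 172 174
 171 172 173 172]
200 [175 174 174 173 173 168 146 111  89  87  97 108 133 159 171 173 175 177
 173 176 173 173]
202 [172 174 173 176 175 169 146 111  93  96 103 113 133 157 169 173 173 176
 176 174 174 174]
204 [165 171 173 173 167 153 123  97  89  97 101 103  98 110 130 149 162 169
 176 175 174 171]
206 [139 158 157 148 123  97  79  77  87  99 101  98  89  78  82  92 109 132
 147 158 163 165]
208 [132 122 104  89  76  70  75  79  91 103 102  99  92  81  79  77  77  79
  86 101 115 138]
210 [90 70 62 64 75 81 81 75 80 83 82 79 76 78 81 84 81 76 73 73 75 83]
[528.32127303 -92.91714273 219.2833198 ]
119 [271.00350415 208.15203292] [ 0.3303847 -0.2354161]
130 [271.07233204 204.71108004] [ 0.33359497 -0.23567255]
140 [271.13608978 201.5236022 ] [ 0.336568   -0.23587426]
145 [271.16840255 199.90817084] [ 0.33807448 -0.23596332]
150 [271.20100987 198.27801422] [ 0.3395945  -0.23604421]
[271.25557533 220.27537407]
265 280 272.69767441860466 177 189
```

The rod centreline at u≈271.2 agrees with the TCP prediction of 271.2, so there is no meaningful in-hand offset. The socket is at u≈271.2–271.6. I'll centre and go down to just above the mouth.

carry_out(plan=[[-0.5,-1.8,10,0],[0,0,15,0],[0,0,8,0],[0,0,0,0],[0,0,0,0]])

```text
time: 6.6
tcp_pos: [528.4, -95.6, 186.7]
ee_rot: [0.519, 3.098, -0.0]
force: [0.3, 0.5, -2.3]
opening: 17.7
```

```bash
python3 -c "
from h import *
delta([528.2,-94.6,180])
for n,(x0,y0,x1,y1) in dict(side=(235,170,315,250)).items():
    im=get_image(n)[:,:,::-1]; cv2.imwrite(f'pics/{n}4.png',im)
    cv2.imwrite(f'pics/{n}4c.png',cv2.convertScaleAbs(cv2.resize(im[y0:y1,x0:x1],None,fx=7,fy=7,interpolation=2),alpha=1.6))"
```

```text
t 6.6 tcp [528.4 -95.6 186.7] F [ 0.3  0.5 -2.3] T [-0.01  0.02  0.06] open 17.7 tilt [ 7.e-04 -3.e-04 -1.e+00] y [ 0.326  0.945 -0.   ]
tool delta [0.5 0.9 6.7]
```

View pics/side4c.png

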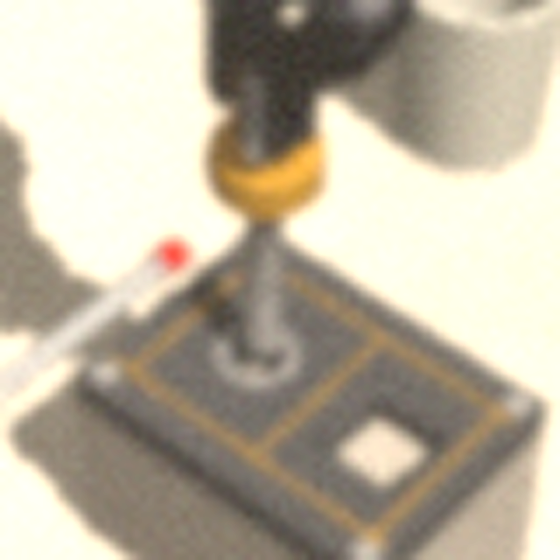

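The rod end is at crop ≈(264,345) and would project to ≈(264,358) at the face. The ring centre is ≈(257,356), so I'm nudging about 1.5 mm that way and then entering slowly.

carry_out(plan=[[1.2,0.9,0,0],[0,0,2,0],[0,0,2,0],[0,0,2,0],[0,0,0,0]])

```text
time: 7.28
tcp_pos: [527.3, -94.3, 180.1]
ee_rot: [-0.519, -3.098, -0.0]
force: [-1.0, -0.2, -1.8]
opening: 17.6
```

carry_out(plan=[[0,0,1,0],[0,0,1,0],[0,0,1,0],[0,0,1,0],[0,0,0,0]])

```text
time: 7.9
tcp_pos: [527.3, -94.3, 176.2]
ee_rot: [-0.519, -3.098, -0.0]
force: [-0.3, -0.1, -2.0]
opening: 17.6
```

```bash
python3 -c "
from h import *
delta([528.2,-94.6,180])"
```

```text
t 7.9 tcp [527.3 -94.3 176.2] F [-0.3 -0.1 -2. ] T [-0.    0.04  0.01] open 17.6 tilt [-2.e-04  0.e+00 -1.e+00] y [ 0.326  0.945 -0.   ]
tool delta [-0.9  0.  -3.8]
```

carry_out(plan=[[0,0,1.5,0],[0,0,1.5,0],[0,0,1.5,0],[0,0,1.5,0],[0,0,0,0]])

```text
time: 8.52
tcp_pos: [527.3, -94.3, 170.2]
ee_rot: [-0.519, -3.098, -0.0]
force: [-0.1, 0.3, -1.5]
opening: 17.7
```

```bash
python3 -c "
from h import *
delta([528.2,-94.6,180])"
```

```text
t 8.53 tcp [527.3 -94.3 170.2] F [-0.1  0.3 -1.5] T [-0.01  0.01 -0.05] open 17.7 tilt [-2.e-04  1.e-04 -1.e+00] y [0.326 0.945 0.   ]
tool delta [-0.9  0.  -9.8]
```

carry_out(plan=[[0,0,3,0],[0,0,3,0],[0,0,3,0],[0,0,3,0],[0,0,3,0]])

```text
time: 9.15
tcp_pos: [527.3, -94.3, 155.1]
ee_rot: [-0.519, -3.098, -0.0]
force: [0.2, -0.1, -1.1]
opening: 18.0
```

carry_out(plan=[[0,0,3,0],[0,0,3,0],[0,0,3,0],[0,0,3,0],[0,0,0,0]])

```text
time: 9.78
tcp_pos: [527.2, -94.3, 143.1]
ee_rot: [-0.519, -3.098, -0.0]
force: [-0.4, 0.5, -1.8]
opening: 17.8
```

```bash
python3 -c "
from h import *
delta([528.2,-94.6,180])
im=get_image('side')[:,:,::-1];im=im[170:250,235:315]
cv2.imwrite('pics/s5.png',cv2.convertScaleAbs(cv2.resize(im,None,fx=6,fy=6,interpolation=2),alpha=1.6))"
```

```text
t 9.78 tcp [527.2 -94.3 143.1] F [-0.4  0.5 -1.8] T [ 0.03 -0.06 -0.03] open 17.8 tilt [-4.e-04  2.e-04 -1.e+00] y [0.326 0.945 0.   ]
tool delta [ -1.    0.  -36.9]
```

View pics/s5.png

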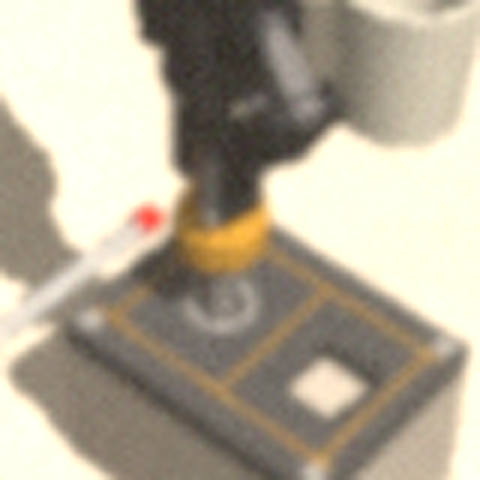

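The rod at ≈(217,295) stands inside the ring at ≈(222,298) with no force, so it is about 36 mm into the socket. I'll now feel for the floor.

carry_out(plan=[[0,0,2,0],[0,0,2,0],[0,0,2,0],[0,0,2,0],[0,0,0,0]])

```text
time: 10.45
tcp_pos: [527.2, -94.3, 135.2]
ee_rot: [-0.519, -3.098, -0.0]
force: [0.9, -0.4, -2.2]
opening: 17.8
```

carry_out(plan=[[0,0,0.7,0],[0,0,0.7,0],[0,0,0.7,0],[0,0,0.7,0],[0,0,0,0]])

```text
time: 11.08
tcp_pos: [527.3, -94.3, 132.5]
ee_rot: [-0.519, -3.098, -0.0]
force: [-0.9, 0.7, -1.5]
opening: 17.8
```

carry_out(plan=[[0,0,0.5,0],[0,0,0.5,0],[0,0,0.5,0],[0,0,0.5,0],[0,0,0,0]])

```text
time: 11.7
tcp_pos: [527.3, -94.3, 130.5]
ee_rot: [-0.519, -3.098, -0.0]
force: [-0.1, 0.0, -2.3]
opening: 17.7
```

carry_out(plan=[[0,0,0.4,0],[0,0,0.4,0],[0,0,0.4,0],[0,0,0.4,0]])

```text
time: 12.2
tcp_pos: [527.3, -94.3, 128.9]
ee_rot: [0.519, 3.098, -0.0]
force: [0.4, 0.6, -1.1]
opening: 18.1
```

carry_out(plan=[[0,0,0.4,0],[0,0,0.4,0],[0,0,0.4,0],[0,0,0.4,0]])

```text
time: 12.7
tcp_pos: [527.3, -94.3, 127.3]
ee_rot: [-0.519, -3.098, -0.0]
force: [-0.7, -0.3, -2.2]
opening: 17.9
```

carry_out(plan=[[0,0,0.4,0],[0,0,0.4,0],[0,0,0.4,0],[0,0,0.4,0]])

```text
time: 13.2
tcp_pos: [527.7, -94.5, 126.3]
ee_rot: [0.519, 3.097, -0.0]
force: [-0.2, 0.1, 6.1]
opening: 17.8
```

```bash
python3 -c "
from h import *
delta([528.2,-94.6,180])"
```

```text
t 13.2 tcp [527.7 -94.5 126.3] F [-0.2  0.1  6.1] T [-0.01  0.11  0.01] open 17.8 tilt [ 1.3e-03 -5.0e-04 -1.0e+00] y [ 0.326  0.945 -0.   ]
tool delta [ -0.6   0.  -53.7]
```

It touched the floor at about 8 N (reading 6 plus 2 of gauge weight), which puts the depth near 53 mm. I'll add a little to reach about 12 N.

carry_out(plan=[[0,0,0.35,0],[0,0,0,0]])

```text
time: 13.45
tcp_pos: [527.9, -94.5, 126.3]
ee_rot: [0.518, 3.096, -0.001]
force: [-0.9, 0.2, 6.4]
opening: 17.8
```

carry_out(plan=[[0,0,0,0],[0,0,0,0],[0,0,0,0],[0,0,0,0]])

```text
time: 13.95
tcp_pos: [527.9, -94.5, 126.3]
ee_rot: [0.518, 3.096, -0.001]
force: [-1.8, -0.0, 6.5]
opening: 17.6
```

carry_out(plan=[[0,0,0.3,0],[0,0,0,0],[0,0,0,0]])

```text
time: 14.32
tcp_pos: [528.0, -94.6, 126.3]
ee_rot: [0.518, 3.096, -0.001]
force: [-0.6, -0.1, 8.9]
opening: 17.7
```

carry_out(plan=[[0,0,0.3,0],[0,0,0,0],[0,0,0,0]])

```text
time: 14.7
tcp_pos: [528.2, -94.6, 126.3]
ee_rot: [0.518, 3.095, -0.001]
force: [-1.3, 0.1, 10.5]
opening: 18.3
```

```bash
python3 -c "
from h import *
delta([528.2,-94.6,180])"
```

```text
t 14.7 tcp [528.2 -94.6 126.3] F [-1.3  0.1 10.5] T [0.15 0.24 0.01] open 18.3 tilt [ 0.0032 -0.0013 -1.    ] y [ 0.326  0.945 -0.   ]
tool delta [ -0.2   0.  -53.7]
```

carry_out(plan=[[0,0,0,0],[0,0,0,0],[0,0,0,0],[0,0,0,0],[0,0,0,0]])

```text
time: 15.32
tcp_pos: [528.2, -94.7, 126.3]
ee_rot: [0.518, 3.095, -0.001]
force: [-0.8, 1.0, 10.5]
opening: 17.9
```

carry_out(plan=[[0,0,-0.8,0],[0,0,0,0],[0,0,0,0]])

```text
time: 15.7
tcp_pos: [527.8, -94.5, 126.3]
ee_rot: [0.518, 3.097, -0.001]
force: [-0.6, -0.5, 7.8]
opening: 18.1
```

About 12.4 N was held for 0.6 s. Now I'll open just enough to clear the grip, leaving the fingertips over the collar.

carry_out(plan=[[0,0,0,0],[0,0,0,0],[0,0,0,0]], grip=0.37)

```text
time: 16.08
tcp_pos: [527.2, -94.3, 125.3]
ee_rot: [-0.519, -3.098, -0.0]
force: [0.5, 0.3, -0.0]
opening: 26.9
```

```bash
python3 -c "
from h import *
delta([528.2,-94.6,126])
im=get_image('side')[:,:,::-1];im=im[160:250,235:315]
cv2.imwrite('pics/s6.png',cv2.convertScaleAbs(cv2.resize(im,None,fx=6,fy=6,interpolation=2),alpha=1.8))"
```

```text
t 16.07 tcp [527.2 -94.3 125.3] F [ 0.5  0.3 -0. ] T [-0.01  0.03  0.  ] open 26.9 tilt [-5.e-04  2.e-04 -1.e+00] y [0.326 0.945 0.   ]
tool delta [-1.   0.  -0.7]
```

View pics/s6.png

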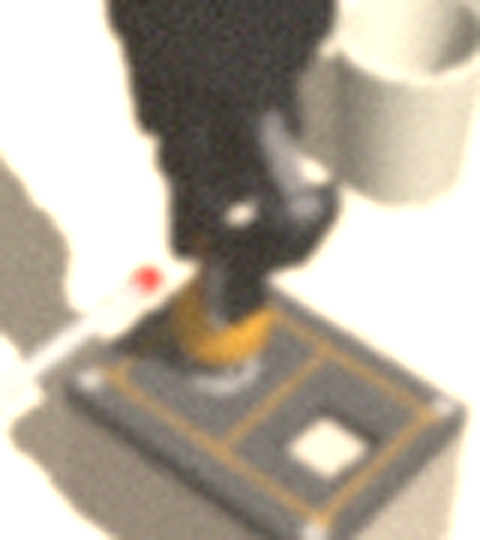

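carry_out(plan=[[0,0,1,0],[0,0,1,0],[0,0,1,0],[0,0,1,0],[0,0,1,0]])

```text
time: 16.75
tcp_pos: [527.3, -94.3, 120.5]
ee_rot: [0.519, 3.098, -0.0]
force: [0.7, 0.2, -0.3]
opening: 26.9
```

carry_out(plan=[[0,0,0.8,0],[0,0,0.8,0],[0,0,0.8,0],[0,0,0.8,0],[0,0,0,0]])

```text
time: 17.38
tcp_pos: [527.3, -94.3, 117.3]
ee_rot: [-0.519, -3.098, -0.0]
force: [1.1, 1.0, -0.0]
opening: 26.9
```

carry_out(plan=[[0,0,0.8,0],[0,0,0.8,0],[0,0,0.8,0],[0,0,0.8,0],[0,0,0,0]])

```text
time: 18.0
tcp_pos: [527.5, -94.4, 114.4]
ee_rot: [0.519, 3.098, -0.0]
force: [-0.9, 0.1, 2.8]
opening: 27.0
```

The fingertips are on the collar. Next I'll slide it down.

carry_out(plan=[[0,0,0.8,0],[0,0,0.8,0],[0,0,0.8,0],[0,0,0.8,0],[0,0,0,0]])

```text
time: 18.62
tcp_pos: [527.3, -94.3, 110.8]
ee_rot: [-0.519, -3.098, -0.0]
force: [-0.1, -0.2, 2.1]
opening: 27.0
```

```bash
python3 -c "
from h import *
delta([528.2,-94.6,94])"
```

```text
t 18.62 tcp [527.3 -94.3 110.8] F [-0.1 -0.2  2.1] T [-0.05 -0.02  0.01] open 27.0 tilt [-3.e-04  1.e-04 -1.e+00] y [ 0.326  0.945 -0.   ]
tool delta [-1.   0.  16.8]
```

carry_out(plan=[[0,0,1,0],[0,0,1,0],[0,0,1,0],[0,0,1,0],[0,0,0,0]])

```text
time: 19.25
tcp_pos: [527.2, -94.3, 106.8]
ee_rot: [-0.519, -3.098, -0.0]
force: [-0.5, -0.3, 1.6]
opening: 26.6
```

carry_out(plan=[[0,0,1,0],[0,0,1,0],[0,0,1,0],[0,0,1,0],[0,0,0,0]])

```text
time: 19.88
tcp_pos: [527.2, -94.3, 102.8]
ee_rot: [-0.519, -3.098, -0.0]
force: [-0.4, 0.1, 2.6]
opening: 27.0
```

```bash
python3 -c "
from h import *
delta([528.2,-94.6,94])
im=get_image('side')[:,:,::-1];im=im[160:250,235:315]
cv2.imwrite('pics/s7.png',cv2.convertScaleAbs(cv2.resize(im,None,fx=6,fy=6,interpolation=2),alpha=1.8))"
```

```text
t 19.88 tcp [527.2 -94.3 102.8] F [-0.4  0.1  2.6] T [0.01 0.03 0.02] open 27.0 tilt [-3.e-04  1.e-04 -1.e+00] y [0.326 0.945 0.   ]
tool delta [-1.   0.   8.8]
```

View pics/s7.png

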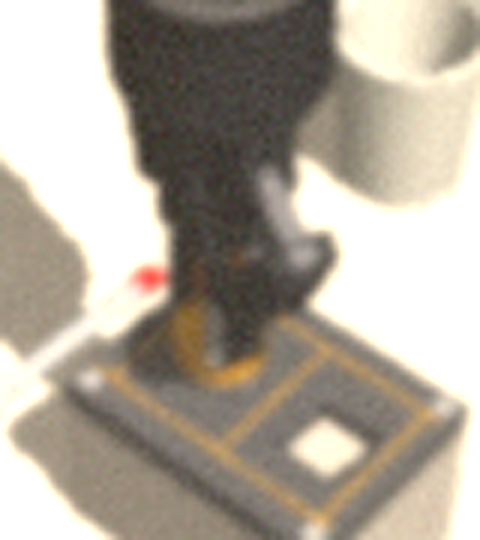

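The collar has come down with the fingers: its lower rim is at crop ≈(220,380), and it is close to the face. I'll use finer steps now.

carry_out(plan=[[0,0,0.8,0],[0,0,0.8,0],[0,0,0.8,0],[0,0,0.8,0],[0,0,0,0]])

```text
time: 20.55
tcp_pos: [527.2, -94.3, 99.6]
ee_rot: [-0.519, -3.098, -0.0]
force: [0.3, 0.1, 2.4]
opening: 26.9
```

carry_out(plan=[[0,0,0.5,0],[0,0,0.5,0],[0,0,0.5,0],[0,0,0,0]])

```text
time: 21.05
tcp_pos: [527.3, -94.3, 98.2]
ee_rot: [-0.519, -3.098, 0.0]
force: [0.4, 0.3, 3.5]
opening: 27.4
```

carry_out(plan=[[0,0,0.4,0],[0,0,0.4,0],[0,0,0.4,0],[0,0,0,0]])

```text
time: 21.55
tcp_pos: [527.3, -94.3, 97.0]
ee_rot: [-0.519, -3.098, -0.0]
force: [0.7, 1.2, 4.6]
opening: 26.8
```

carry_out(plan=[[0,0,0.4,0],[0,0,0.4,0],[0,0,0.4,0],[0,0,0,0]])

```text
time: 22.05
tcp_pos: [527.3, -94.3, 95.8]
ee_rot: [-0.519, -3.098, -0.0]
force: [-0.2, -1.0, 3.2]
opening: 27.0
```

carry_out(plan=[[0,0,0.4,0],[0,0,0.4,0],[0,0,0.4,0],[0,0,0,0]])

```text
time: 22.55
tcp_pos: [527.3, -94.3, 94.6]
ee_rot: [-0.519, -3.098, -0.0]
force: [0.4, -0.7, 2.1]
opening: 27.2
```

carry_out(plan=[[0,0,0.4,0],[0,0,0.4,0],[0,0,0.4,0],[0,0,0,0]])

```text
time: 23.05
tcp_pos: [527.4, -94.3, 93.8]
ee_rot: [0.519, 3.098, -0.0]
force: [-0.8, 0.7, 7.4]
opening: 26.8
```

carry_out(plan=[[0,0,0.4,0],[0,0,0.4,0],[0,0,0.4,0],[0,0,0,0]])

```text
time: 23.55
tcp_pos: [527.4, -94.4, 93.7]
ee_rot: [0.518, 3.097, -0.001]
force: [-4.2, 1.1, 17.5]
opening: 26.8
```

The collar met the face at TCP z≈93.7, where it should be. The total is a bit high at 17.5 N, so I'm easing off slightly and holding.

carry_out(plan=[[0,0,-0.3,0],[0,0,0,0],[0,0,0,0],[0,0,0,0]])

```text
time: 24.05
tcp_pos: [527.4, -94.4, 93.7]
ee_rot: [0.518, 3.098, -0.001]
force: [-3.0, 2.0, 14.5]
opening: 27.0
```

```bash
python3 -c "
from h import *
delta([528.2,-94.6,94])"
```

```text
t 24.05 tcp [527.4 -94.4  93.7] F [-3.   2.  14.5] T [ 0.14  0.67 -0.02] open 27.0 tilt [ 9.e-04 -6.e-04 -1.e+00] y [ 0.326  0.946 -0.   ]
tool delta [-0.8  0.  -0.3]
```

carry_out(plan=[[0,0,-1,0],[0,0,-1.5,0],[0,0,0,0],[0,0,0,0]])

```text
time: 24.55
tcp_pos: [527.2, -94.3, 94.8]
ee_rot: [-0.519, -3.098, -0.0]
force: [-0.4, 0.1, 0.6]
opening: 26.8
```

carry_out(plan=[[0,0,0,0],[0,0,0,0],[0,0,0,0]], grip=0.1)

```text
time: 24.92
tcp_pos: [527.3, -94.4, 95.0]
ee_rot: [-0.519, -3.098, 0.0]
force: [0.3, 0.0, 0.4]
opening: 38.7
```

carry_out(plan=[[0,0,-5,0],[0,0,-10,0],[0,0,-15,0],[0,0,-20,0],[0,0,-30,0]])

```text
time: 25.55
tcp_pos: [527.0, -94.2, 176.0]
ee_rot: [-0.519, -3.098, -0.0]
force: [-0.2, -0.2, 0.6]
opening: 38.1
```

Now I'll back away so both cameras can see it.

carry_out(plan=[[0,0,-30,0],[30,0,-20,0],[45,0,0,0],[45,0,0,0],[45,0,0,0]])

```text
time: 26.18
tcp_pos: [369.9, -40.1, 225.7]
ee_rot: [0.518, 3.097, -0.001]
force: [1.4, -0.5, 0.7]
opening: 38.5
```

```bash
python3 -c "
from h import *
delta([528.2,-94.6,94])
A=[]
for n,(x0,y0,x1,y1) in dict(side=(225,160,325,260),top=(240,140,340,240)).items():
    im=get_image(n)[:,:,::-1];cv2.imwrite(f'pics/{n}9.png',im);im=im[y0:y1,x0:x1]
    A.append(cv2.convertScaleAbs(cv2.resize(im,None,fx=4,fy=4,interpolation=2),alpha=1.8))
cv2.imwrite('pics/s9.png',np.hstack(A))
for z in (26.8,80,94,118.8,146.8):print(z,proj('side',np.array([528.2,-94.6,z])),proj('top',np.array([528.2,-94.6,z])))"
```

```text
t 26.18 tcp [369.9 -40.1 225.7] F [ 1.4 -0.5  0.7] T [-0.01  0.06 -0.01] open 38.5 tilt [ 1.e-03 -5.e-04 -1.e+00] y [ 0.326  0.945 -0.   ]
tool delta [-167.3    0.   131.9]
26.8 [270.93951637 234.99715083] [293.201588   195.36660953]
80 [271.25557533 220.27537407] [294.66011884 194.2244075 ]
94 [271.34360172 216.17517427] [295.06880694 193.9043564 ]
118.8 [271.50490298 208.66188892] [295.82051019 193.31568391]
146.8 [271.69576743 199.77157397] [296.71472166 192.61541064]
```

View pics/s9.png

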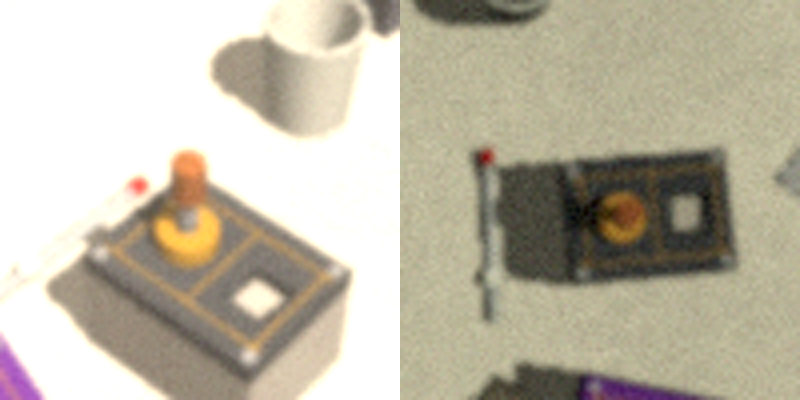

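View pics/side9.png

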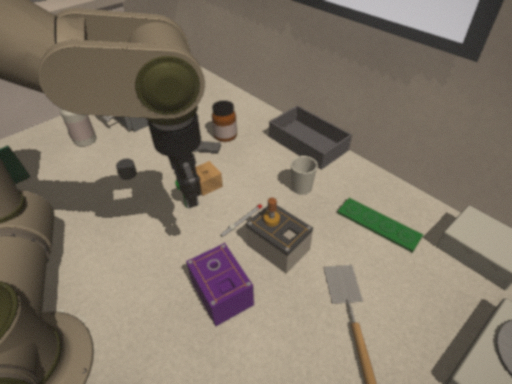

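The gauge stands upright: its grip top is at side ≈(272,198.5) against a predicted (271.7,199.8). The collar's front lower rim is at v≈226.5, against a predicted 226.4 for contact with the face. The bystanders look unmoved, and the arm is clear.

```bash
python3 -c "
from station import *
print(finish_job())"
```

```text
the job is handed in; nothing more can be done
None
```

The gauge stands bottomed out in the dark mould's round socket with its collar on the face. The job was handed in at about 26 s; no verdict was reported.

- **Bottoming out:** I lifted the gauge from the stand by the upper half of its grip and lowered it into the socket. It touched the floor at a depth of about 53 mm. I pressed it at about 12.4 N (10.5 N read plus about 2 N of gauge weight) for about 0.6 s.
- **Collar:** With the fingers just open round the grip, I slid the collar down until it met the face, at the expected height. The push briefly reached 17.5 N in total, then I eased it to 14.5 N. Allowing for the rod's friction of about 4 N, that left roughly 10–11 N on the collar. The highest total on the casting was about 19.5 N with the gauge's weight, below the 25 N limit.
- **Last checks:** In the final side view, the grip top and the collar's lower rim lie within about 1.3 pixels of where an upright, bottomed gauge with its collar on the face should appear. The arm was clear. The mould's neighbours, cup, thermometer and spatula look unmoved; I did not measure them.
- **Disagreements:**
  - The camera estimates of the grip and socket positions differed by 1–2 mm. I corrected this with a small shift before entering the socket.
  - The opening read about 18 mm on the 20 mm grip; this caused no trouble.

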